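Return the red jar to the desk carousel, turn it to the front and hold

ROBOT

A 6-joint arm with a two-finger parallel gripper is mounted at the origin on the work surface. World frame = base frame: x ahead of the robot, y to its left, z up, the work surface at z = 0. Lengths are in m, angles in rad, forces in N, time in s.
With the tool pointing down it reaches from about 0.375 to 0.925 m from the base axis. Payload 5.7 kg.
Tool frame: the origin (TCP) lies at the very end of the fingers, on their centre line; the grasp point (between the pads) lies 19 mm behind it (r.grip_depth is the z of the grasp point in the tool frame, in m); z points along the fingers, y is the line along which they close (so a half turn about z gives the same grasp; the last joint's range is limited). The gripper opens to 88 mm and grips with 3 to 60 N. Pads are 20 mm wide; open, the fingers measure 115 mm over their backs; the gripper's body (75 mm by 178 mm) begins 61 mm behind the grasp point.
Start: joints at [1.057, 0.359, 1.51, -0, 1.272, -0.115], TCP at [0.233, 0.553, 0.223] pointing down, gripper open.
Joint ranges: [-2.97, 2.97], [-1.01, 2.36], [0.21, 2.38], [-0.96, 4.11], [0.2, 2.71], [-2.98, 2.98]. Speed limits (rad/s): [2.39, 2.39, 3.14, 3.14, 3.14, 3.14].

INTERFACE

Orientations are given as a unit quaternion [w, x, y, z].
In Python, from cell import r, viewer gives the robot as it stands.
- The arm moves only by the tool play_rows, never from a script. Its argument "commands" is a list of rows, each a list of 4 numbers: the shift along the tool's x, y, z in cm, then the turn about the tool's z in degrees. In form: [[dx, dy, dz, roll], ...]. A call has 1 to 20 rows; each row is the pose to reach, as a shift and turn from the pose commanded when the call began, along the tool's axes at that moment; what a row does not reach only later rows make up. A row lasts 1/10 s, in which the tool goes at most 50 mm and 8.59 degrees, less where a joint would pass 70% of its speed; a pose out of reach is approached as far as the arm can. A call with a gripper value outside its range is refused whole. "fingers" is the finger opening in cm, from 0 to 8.78, set as the call begins (left out, the last holds). The fingers move at their own pace and stop on an object; "newtons" is the grip in N (left out, the last holds). Time passes only in rows, so rows that repeat a pose let the fingers close. It gives the time, the measured TCP pose, the force, the opening and the grip force at its end, in the units of the state.
- r.read_state(): the state, without advancing time (a new reading comes with each control period).
- viewer.snapshot(name): name is "scene" or "top" or "wrist"; returns (picture, depth): 400x640x3 uint8, red, green, blue; 400x640 float32, m along the optical axis (not along the pixel's ray), 0 where there is no reading.
- viewer.camera_info(name): a dict with "vertical_fov" (degrees; the focal length in pixels is half the picture's height over the tangent of half this angle, whatever the lens; pixels are square), "cx", "cy" (the principal point, pixels), "pose" (4x4, takes a point from camera to world coordinates). Camera axes: x right, y up, looking along -z (the intrinsics and any distortion apply to the point x, -y, -z); pixel columns grow to the right and rows downward; lengths in m; the calibration is good to about 2 mm. A picture is of the moment at which its call begins: read the wrist's pose just before it. camera_info takes no time and is no camera call; for the wrist camera it gives the pose at the moment of the call.
- r.job_done(): hands the job in; it is judged then, once.
The state is a dict: "time": time; "q": joint angles; "joint_vel": joint speeds; "tau": joint torques, N m; "ee_pos": TCP position; "eef_rot": TCP orientation; "force": force on the tool from outside, world axes, zero at the start; "torque": the same for the moment, N m; "width": finger opening in m; "grasp_force": force on a finger pad.
Only numpy, scipy, OpenCV 4.12 (cv2) and the standard library are available. Lean on these libraries where they do the work, as an engineer would, in place of code of your own. Each camera call takes 0.05 s, during which the arm holds its last target. There are 200 camera calls.

TASK

Stand the red-lidded jar upright in the empty red-rimmed seat of the rotating desk carousel, setting it down rather than dropping it and letting go of it. Then take the carousel's black top handle and turn it gently until the red jar stands squarely at the white arrow on the base, and finish while still holding the handle in the gripper, so that the carousel is kept still. Leave the other things on the desk where they are.

Things in the scene. Friction and masses are not known exactly. Their poses are not given: they have to be found in the camera images.
- red_jar_center (a point): centre (half-way up, on its axis) of the loose red-lidded clear jar: upright cylinder 85 mm tall, body 50 mm across, red lid 52 mm across on the top 18 mm; 80 to 170 g. It starts standing on the desk. z axis up along the jar
- seat (a point): centre of the floor of the empty seat on the turntable, 32 mm above the desk: inside a round red rim of 60 mm inner, 68 mm outer diameter, 7 mm high, 90 mm from the turntable's axis. A seated jar's centre is 42.5 mm above this point. The x axis points to the turntable's axis, z up. A gripper closing along this y (across the radius) has most room beside the handle and other jars
- handle_center (a point): centre of the black T handle on top of the central post, on the turntable's axis, 155 mm above the desk: an upright bar 60 mm long (along x), 14 mm thick (along y), 28 mm tall, turning with the turntable; its ends lie towards and away from the empty seat. Grip it across its thickness from above
- arrow (a point): the white arrow on the black tab of the fixed base, 150 mm from the turntable's axis, 22 mm above the desk; marks the front
- carousel_base: the fixed black base of the carousel, 230 mm across, 20 mm tall; origin at its underside on the turntable's axis; its -x axis points to the white arrow. The turntable on it is a wooden disc 260 mm across, top 32 mm above the desk, with three like jars (blue, white, green lids, fixed to it, tops 117 mm above the desk) at the other quarter points
- turntable: the turntable with its fixed jars, post and handle; origin on the axis at the underside of the disc, 20 mm above the desk; its -x axis points to the empty seat. It turns about its vertical axis either way (at least half a turn each way from the start), with light friction (about 0.08 N m), so that it stays where it is left
- mouse: black computer mouse, about 90 x 60 x 33 mm; a bystander; origin at the middle of its underside
- mug: white mug, 80 mm across, 90 mm tall, with a handle; a bystander; origin at the middle of its underside
- gel_bottle: clear gel bottle with a green cap, 52 mm across, 140 mm tall; a bystander; origin at the middle of its underside
- stapler: stapler with red top, 150 x 36 x 60 mm; a bystander; origin at the middle of its underside
- tape_roll: amber roll of tape lying flat, 80 mm across, 24 mm tall; a bystander; origin at the middle of its underside
- glue_stick: yellow glue stick with white cap, standing, 27 mm across, 95 mm tall; a bystander; origin at the middle of its underside
Things that resemble listed ones, but are neither listed nor needed, are in the scene too. What is shaped like the part that bears red_jar_center but pink or purple is not meant.

How it is judged:
On the way, in this order (a step that is already met when the one before it is completed fails the run):
1. the red jar stands upright in the empty seat, let go (horizontal distance between red_jar_center and seat below 0.009 m and z of red_jar_center in the frame of seat below 0.047 m and angle between red_jar_center's own z axis and vertical below 0.12 rad and contact force between the fingers and red_jar below 0.1 N), for 0.2 s.
2. the seated jar has been turned to the white arrow (horizontal distance between red_jar_center and seat below 0.009 m and z of red_jar_center in the frame of seat below 0.047 m and angle between red_jar_center's own z axis and vertical below 0.12 rad and y of red_jar_center in the frame of carousel_base between -0.012 and 0.012 m and x of red_jar_center in the frame of carousel_base below 0 m), for 0.2 s.
At the end, for the whole second after the job is handed in: The red jar stands upright on the floor of its seat (within 9 mm of its centre), untouched by the fingers, at the white arrow within 12 mm sideways (about 7.5 degrees); the turntable is still (under 0.06 rad/s), its handle held by the fingers (over 1.5 N, within 30 mm of its centre) (all of step 2 and contact force between the fingers and turntable above 1.5 N and distance between the grasp point and handle_center below 0.03 m and angular speed of turntable below 0.06 rad/s and contact force between the fingers and red_jar below 0.1 N); the arm keeps its last pose, push and grip.
It fails at once if the red jar is tipped over (angle between red_jar_center's own z axis and vertical above 0.7 rad).
It fails at once if the red jar is let go in the air, more than 30 mm above the seat floor (height (world z) of red_jar_center above 0.105 m and contact force between the fingers and red_jar below 0.02 N).
It fails at once if the turntable is spun faster than 3 rad/s (angular speed of turntable above 3 rad/s).
It fails at once if a bystander is moved by more than 30 mm (distance of any of mouse, mug, gel_bottle, stapler, tape_roll, glue_stick from where it was at the start of the episode above 0.03 m).
It also fails if it takes over 64 s, if anything falls off the work surface, if the arm or the gripper's body presses on something with over 40 N, if the wrist force passes 120 N, or if a joint passes its speed limit or range.

## Working session

There is one attempt and no reset: what is moved stays moved. The work goes in short steps, Python scripts to look and compute and a tool call to move; the robot and the scene stay as the last step left them, time stands still between calls to the robot, and variables do not carry over. Pictures are saved under pics/ and viewed, at most 10 in all, crops included, and the job is handed in when it is done.

Besides the shell and the picture viewer there is one more tool, called after "Request:" by a JSON object that holds its "op" and its "data". play_rows: Moves the arm, as the interface text tells. Its arguments: {"type":"object","properties":{"commands":{"type":"array","items":{"type":"array","items":{"type":"number"}}},"fingers":{"type":"number"},"newtons":{"type":"number"}},"required":["commands"]}

```bash
ls; mkdir -p pics; cat > h.py <<'E'
import numpy as np, cv2
from cell import r, viewer
def snap(n,f):
    info=viewer.camera_info(n); im,d=viewer.snapshot(n)
    np.savez(f'pics/{f}.npz',im=im,d=d,pose=info['pose'],fov=info['vertical_fov'],c=[info['cx'],info['cy']])
    cv2.imwrite(f'pics/{f}.png',im[:,:,::-1]); return info
def load(f):
    return np.load(f'pics/{f}.npz')
def ray(L,u,v):
    fl=200/np.tan(np.radians(float(L['fov']))/2); c=L['c']; P=L['pose']
    d=np.array([(u-c[0])/fl,-(v-c[1])/fl,-1.]); return P[:3,3],P[:3,:3]@d
def onz(L,u,v,z):
    o,d=ray(L,u,v); return o+d*(z-o[2])/d[2]
def dep(L,u,v):
    o,d=ray(L,u,v); return o+d*float(L['d'][int(round(v)),int(round(u))])
E
python3 - <<'E'
from h import *
for n in('scene','top'):
    i=snap(n,n+'0'); print({k:(np.round(v,3).tolist()) if not isinstance(v,str) else v for k,v in i.items()})
a=cv2.imread('pics/top0.png');b=cv2.imread('pics/scene0.png')
print(r.read_state())
E
```

```text
pics
{'vertical_fov': 57.286, 'cx': 322.919, 'cy': 204.884, 'pose': [[-0.687, -0.609, 0.398, 0.993], [0.727, -0.585, 0.359, 0.384], [0.014, 0.536, 0.844, 1.051], [0.0, 0.0, 0.0, 1.0]]}
{'vertical_fov': 48.796, 'cx': 319.799, 'cy': 203.865, 'pose': [[-0.03, 0.995, -0.098, 0.409], [-1.0, -0.029, 0.012, -0.006], [0.009, 0.098, 0.995, 1.645], [0.0, 0.0, 0.0, 1.0]]}
{'time': 0.1, 'q': array([ 1.05689285e+00,  3.59412215e-01,  1.51128706e+00, -3.07494313e-05,
        1.27249971e+00, -1.15100607e-01]), 'joint_vel': array([-0.00172984, -0.00184319, -0.00175915, -0.000729  ,  0.00027289,
        0.00075475]), 'tau': array([-1.16823949e-04, -5.16352665e+01, -2.71407491e+01,  6.76956028e-02,
        2.74752884e-02, -2.28043018e-05]), 'ee_pos': array([0.23270878, 0.55238001, 0.22192015]), 'eef_rot': array([-2.34482027e-04,  1.98078155e-01,  9.80185900e-01, -7.68315237e-04]), 'force': array([-0.02775073,  0.73214431,  0.0709536 ]), 'torque': array([-0.03096258,  0.05283168,  0.00292372]), 'grasp_force': 0.0, 'width': 0.0875825410274009}
```

View pics/top0.png

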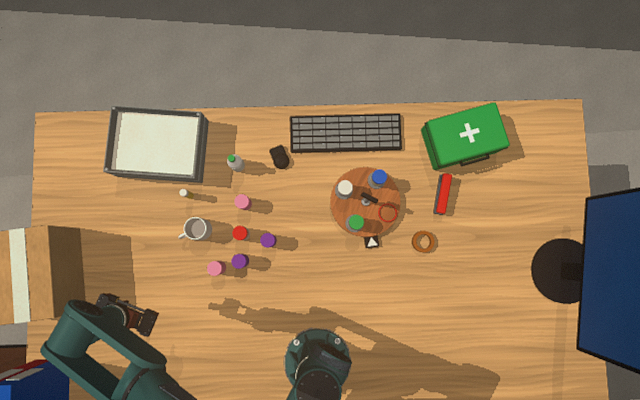

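View pics/scene0.png

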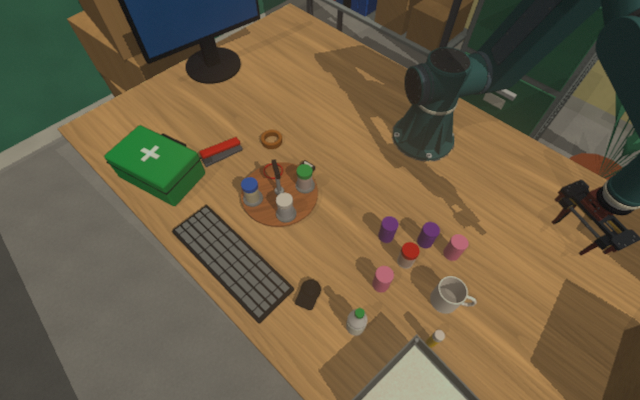

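The top view shows the red lid at (240,233), with pink lids at (242,201) and (215,268) and purple ones at (268,240) and (240,261). The carousel is near (368,201), its empty red rim near (388,213) and the arrow at (372,242). Only the (240,233) jar has a red lid; I'll check this with a crop and measure.

```bash
cat >> h.py <<'E'
def blobs(L,lo,hi,box=None,mn=15):
    hsv=cv2.cvtColor(L['im'],cv2.COLOR_RGB2HSV); m=cv2.inRange(hsv,lo,hi)
    if lo[0]==0: m|=cv2.inRange(hsv,(172,lo[1],lo[2]),(180,hi[1],hi[2]))
    if box:
        k=np.zeros_like(m);k[box[1]:box[3],box[0]:box[2]]=1;m=m*k
    n,lab,st,c=cv2.connectedComponentsWithStats(m)
    return [(st[i].tolist(),c[i],lab==i) for i in range(1,n) if st[i][4]>=mn]
E
python3 - <<'E'
from h import *
for n,boxes in (('top0',(150,140,420,300)),('scene0',(230,120,520,360))):
    L=load(n)
    for nm,lo,hi,z in (('red',(0,150,90),(5,255,255),.085),('green',(50,90,60),(80,255,255),.117),('blue',(100,120,60),(125,255,255),.117),('white',(0,0,200),(180,40,255),.117),('pink',(160,60,120),(171,255,255),.085),('purple',(125,80,40),(158,255,255),.085)):
        for st,c,_ in blobs(L,lo,hi,boxes):
            print(n,nm,st,np.round(c,1),'onz',np.round(onz(L,*c,z),3),'depth',np.round(dep(L,*c),3))
L=load('top0'); a=L['im'][:,:,::-1]
c1=cv2.resize(a[185:285,170:290],None,fx=4,fy=4,interpolation=cv2.INTER_CUBIC)
c2=cv2.resize(a[160:260,320:420],None,fx=4,fy=4,interpolation=cv2.INTER_CUBIC)
c=np.hstack([c1,c2]); print(c.shape); cv2.imwrite('pics/crop1.png',cv2.resize(c,(792,360)))
E
```

```text
top0 red [378, 209, 19, 13, 37] [387.4 216.2] onz [ 0.511 -0.264  0.085] depth [ 0.515 -0.272  0.036]
top0 red [232, 226, 16, 14, 164] [239.4 232.7] onz [0.469 0.262 0.085] depth [0.468 0.261 0.087]
top0 green [228, 155, 7, 7, 38] [230.9 157.9] onz [0.73  0.283 0.117] depth [0.725 0.278 0.141]
top0 green [349, 215, 15, 15, 172] [355.9 221.8] onz [ 0.493 -0.148  0.117] depth [ 0.493 -0.148  0.117]
top0 blue [372, 170, 15, 14, 159] [379.  176.5] onz [ 0.65  -0.235  0.117] depth [ 0.649 -0.235  0.12 ]
top0 white [150, 140, 46, 35, 1468] [171.9 155.9] onz [0.743 0.489 0.117] depth [0.748 0.497 0.095]
top0 white [338, 181, 14, 13, 143] [344.7 186.9] onz [ 0.616 -0.113  0.117] depth [ 0.616 -0.113  0.117]
top0 white [180, 190, 6, 6, 31] [182.6 192.3] onz [0.614 0.452 0.117] depth [0.616 0.458 0.098]
top0 white [179, 231, 8, 6, 15] [182.7 234.1] onz [0.468 0.452 0.117] depth [0.47  0.464 0.077]
top0 white [368, 238, 9, 8, 37] [371.4 242.2] onz [ 0.421 -0.199  0.117] depth [ 0.422 -0.211  0.025]
top0 purple [260, 233, 16, 14, 173] [267.4 239.7] onz [0.441 0.163 0.085] depth [0.441 0.163 0.086]
top0 purple [231, 254, 17, 15, 172] [238.9 260.9] onz [0.37  0.265 0.085] depth [0.37  0.264 0.091]
scene0 red [230, 138, 10, 10, 76] [233.9 142.2] onz [ 0.565 -0.429  0.085] depth [ 0.549 -0.46   0.048]
scene0 red [402, 243, 17, 17, 230] [410.1 250.7] onz [0.477 0.264 0.085] depth [0.478 0.264 0.088]
scene0 green [297, 164, 16, 15, 180] [304.3 171.1] onz [ 0.501 -0.145  0.117] depth [ 0.501 -0.144  0.118]
scene0 green [355, 309, 9, 9, 69] [359.2 312.9] onz [0.726 0.277 0.117] depth [0.733 0.28  0.141]
scene0 blue [242, 178, 15, 15, 166] [248.9 184.2] onz [ 0.658 -0.232  0.117] depth [ 0.658 -0.231  0.119]
scene0 purple [382, 217, 16, 25, 296] [388.9 228. ] onz [0.46  0.173 0.085] depth [0.461 0.173 0.086]
scene0 purple [421, 222, 18, 26, 306] [429.5 233.8] onz [0.391 0.273 0.085] depth [0.392 0.273 0.085]
(400, 880, 3)
```

View pics/crop1.png

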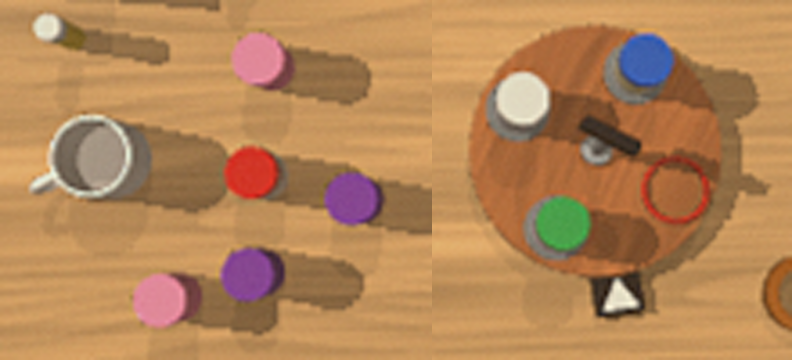

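The crop confirms it: one true red lid, with the pink and purple lids as decoys and the empty red rim at the lower right of the carousel. The estimates agree with the given sizes. Jars lie 90 mm from the axis (0.571,-0.192), which puts the seat at about (0.527,-0.270). I'll move above the red jar and roll to the seat's closing direction.

Request:
{"op": "play_rows", "data": {"commands": [[-33,-17.5,0,96.7],[-33,-17.5,0,96.7],[-33,-17.5,0,96.7],[-33,-17.5,0,96.7],[-33,-17.5,0,96.7],[-33,-17.5,0,96.7],[-33,-17.5,0,96.7],[-33,-17.5,0,96.7],[-33,-17.5,0,96.7],[-33,-17.5,0,96.7],[-33,-17.5,0,96.7],[-33,-17.5,0,96.7],[-33,-17.5,0,96.7],[-33,-17.5,0,96.7],[-33,-17.5,0,96.7]], "fingers": 8.78}}

```text
time: 1.6
ee_pos: [0.469, 0.2635, 0.2225]
eef_rot: [0.0, 0.864, 0.504, -0.0]
force: [0.2, 0.3, -0.2]
width: 0.0878
grasp_force: 0.0
```

```bash
python3 - <<'E'
from h import *
from scipy.spatial.transform import Rotation as R
s=r.read_state(); print(s['time'],s['ee_pos'],s['eef_rot'],s['q'][5],np.round(s['joint_vel'],3)); M=R.from_quat(s['eef_rot'],scalar_first=True).as_matrix();print(M.round(3))
snap('wrist','w1'); L=load('w1')
for st,c,m in blobs(L,(0,150,90),(5,255,255),None,100):
    e=cv2.minEnclosingCircle(np.argwhere(m)[:,::-1].astype(np.float32)); print(st,c,e,onz(L,*e[0],.085),onz(L,*c,.085),dep(L,*c))
E
```

```text
1.6 [0.46902044 0.26346369 0.22253129] [ 1.42676373e-05  8.63791086e-01  5.03850110e-01 -1.58899737e-04] 0.8981499899910972 [ 0.001 -0.002 -0.002  0.001  0.002  0.004]
[[ 0.492  0.87  -0.   ]
 [ 0.87  -0.492 -0.   ]
 [-0.    -0.    -1.   ]]
[291, 161, 53, 55, 2276] [317.12258348 188.65509666] ((317.3661193847656, 188.35797119140625), 27.39216423034668) [0.47108972 0.26300345 0.085     ] [0.47074721 0.26286575 0.085     ] [0.47055902 0.2625111  0.08324426]
```

View pics/w1.png

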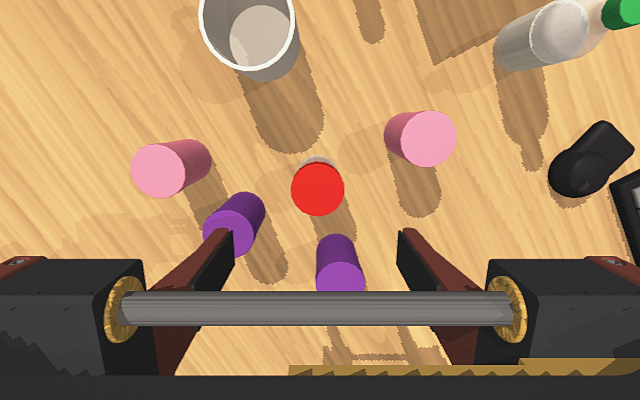

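The wrist view shows the red lid centred at (317,188), which gives (0.471,0.263), in line with the top view. The fingers clear the pink and purple neighbours. I'll go down and grip.

Request:
{"op": "play_rows", "data": {"commands": [[0.1,0.15,3,0],[0.1,0.15,6,0],[0.1,0.15,9,0],[0.1,0.15,12,0],[0.1,0.15,14,0],[0.1,0.15,15.5,0],[0.1,0.15,16.5,0],[0.1,0.15,17.1,0],[0.1,0.15,17.1,0],[0.1,0.15,17.1,0]]}}

```text
time: 2.65
ee_pos: [0.4714, 0.2638, 0.0522]
eef_rot: [0.0, 0.864, 0.503, 0.0]
force: [-0.2, 0.4, 0.6]
width: 0.0879
grasp_force: 0.0
```

Request:
{"op": "play_rows", "data": {"commands": [[0,0,0,0],[0,0,0,0],[0,0,0,0],[0,0,0,0],[0,0,0,0],[0,0,0,0],[0,0,0,0],[0,0,0,0],[0,0,0,0],[0,0,0,0]], "fingers": 4, "newtons": 20}}

```text
time: 3.65
ee_pos: [0.4711, 0.2636, 0.0518]
eef_rot: [0.0, 0.864, 0.503, 0.0]
force: [0.0, -1.0, 2.5]
width: 0.0516
grasp_force: 20.0
```

Request:
{"op": "play_rows", "data": {"commands": [[0,0,-2,0],[0,0,-5,0],[0,0,-9,0],[0,0,-13,0],[0,0,-17,0],[0,0,-21,0],[0,0,-21,0]]}}

```text
time: 4.35
ee_pos: [0.4739, 0.265, 0.267]
eef_rot: [0.001, 0.864, 0.503, 0.005]
force: [0.2, 0.1, -2.4]
width: 0.0517
grasp_force: 20.0
```

Request:
{"op": "play_rows", "data": {"commands": [[-2,1.2,0,0],[-5,2.9,0,0],[-9,5.2,0,0],[-13,7.5,0,0],[-17,9.9,0,0],[-21,12.2,0,0],[-25,14.5,0,0],[-29,16.8,0,0],[-33,19.1,0,0],[-37,21.5,0,0],[-41,23.8,0,0],[-45,26.1,0,0],[-48,27.9,0,0],[-51,29.6,0,0],[-53,30.8,0,0],[-53.6,31.1,0,0],[-53.6,31.1,0,0],[-53.6,31.1,0,0]]}}

```text
time: 6.15
ee_pos: [0.4767, -0.3545, 0.2608]
eef_rot: [-0.001, 0.864, 0.504, -0.0]
force: [-0.2, 0.0, -1.7]
width: 0.0516
grasp_force: 20.0
```

```bash
python3 - <<'E'
from h import *
s=r.read_state(); print(s['time'],s['ee_pos'],s['eef_rot'],s['q'][5],s['width'],s['grasp_force'])
snap('wrist','w2'); L=load('w2')
for nm,lo,hi,z in (('red',(0,150,60),(5,255,255),.039),('green',(50,90,60),(80,255,255),.117),('blue',(100,120,60),(125,255,255),.117),('white',(0,0,200),(180,40,255),.117)):
    for st,c,m in blobs(L,lo,hi,None,80):
        e=cv2.minEnclosingCircle(np.argwhere(m)[:,::-1].astype(np.float32)); print(nm,st,np.round(e[0],1),e[1],onz(L,*e[0],z).round(4),dep(L,*c).round(3))
E
```

```text
6.15 [ 0.47667958 -0.35454143  0.26080792] [-1.15215803e-03  8.63984720e-01  5.03516700e-01 -8.82219285e-05] -0.24069764132671495 0.05161079692427007 19.999846816062927
red [291, 56, 60, 63, 671] [321.   86.9] 31.5140323638916 [ 0.5306 -0.2719  0.039 ] [ 0.532 -0.27   0.031]
red [389, 188, 127, 56, 3490] [452.6 215.1] 64.2652359008789 [ 0.5989 -0.4837  0.039 ] [ 0.596 -0.478  0.053]
red [257, 214, 117, 77, 7284] [315.3 272.6] 58.97711944580078 [ 0.412  -0.4681  0.039 ] [ 0.481 -0.347  0.293]
red [295, 326, 43, 4, 119] [316. 326.] 21.000099182128906 [ 0.3733 -0.5384  0.039 ] [ 0.464 -0.377  0.293]
green [203, 0, 35, 7, 174] [220.   0.] 17.000099182128906 [ 0.4865 -0.1744  0.117 ] [ 0.485 -0.174  0.112]
green [500, 59, 140, 202, 6669] [604.7 158. ] 104.74375915527344 [ 0.728  -0.4639  0.117 ] [ 0.727 -0.445  0.076]
green [540, 85, 100, 182, 10441] [630.6 175.5] 90.89087677001953 [ 0.7445 -0.4925  0.117 ] [ 0.721 -0.482  0.118]
green [577, 229, 26, 27, 205] [590.2 242.2] 17.360275268554688 [ 0.6902 -0.5402  0.117 ] [ 0.717 -0.578  0.069]
blue [409, 0, 28, 5, 96] [422.5   0. ] 13.500100135803223 [ 0.6344 -0.2584  0.117 ] [ 0.638 -0.258  0.108]
white [200, 79, 30, 30, 474] [215.4  91.1] 17.462604522705078 [ 0.4423 -0.233   0.117 ] [ 0.423 -0.213  0.022]
```

View pics/w2.png

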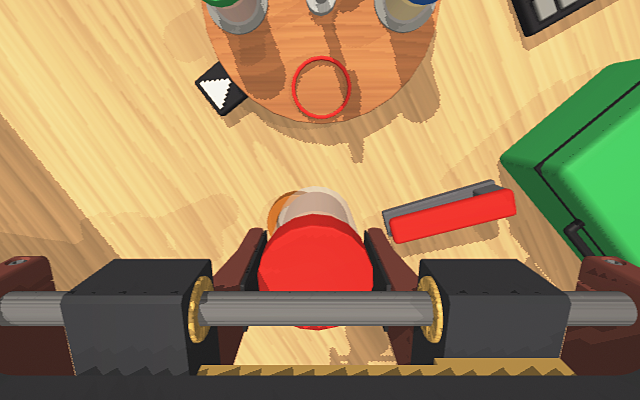

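The close view shows the red rim at (321,87), which gives the seat as (0.531,-0.271). The arrow is at (215,91) and the jar is held upright. I'll go above the seat.

Request:
{"op": "play_rows", "data": {"commands": [[2,0.1,0,0],[5,0.3,0,0],[8,0.5,0,0],[9.5,0.6,0,0],[9.9,0.6,0,0],[9.9,0.6,2,0],[9.9,0.6,5,0],[9.9,0.6,8,0],[9.9,0.6,10.5,0],[9.9,0.6,12,0],[9.9,0.6,12,0],[9.9,0.6,12,0],[9.9,0.6,12,0]]}}

```text
time: 7.5
ee_pos: [0.5318, -0.2737, 0.143]
eef_rot: [0.001, 0.864, 0.503, 0.0]
force: [-0.2, -0.3, -2.3]
width: 0.0515
grasp_force: 20.0
```

```bash
python3 - <<'E'
from h import *
s=r.read_state(); print(s['time'],s['ee_pos'],s['eef_rot'],s['force'])
P=load('w2')['pose']; print('cam',P.round(3))
for n in('scene','top'): snap(n,n+'1')
for n in('scene1','top1'):
    L=load(n)
    for st,c,m in blobs(L,(0,150,60),(5,255,255),(230,120,430,250)): print(n,st,c.round(1),onz(L,*c,.039).round(4),onz(L,*c,.135).round(4))
a=cv2.resize(load('scene1')['im'][110:240,210:360,::-1],None,fx=3,fy=3,interpolation=cv2.INTER_CUBIC)
b=cv2.resize(load('top1')['im'][150:260,320:430,::-1],None,fx=3,fy=3,interpolation=cv2.INTER_CUBIC)
h=max(a.shape[0],b.shape[0]); o=np.zeros((h,a.shape[1]+b.shape[1],3),np.uint8); o[:a.shape[0],:a.shape[1]]=a;o[:b.shape[0],a.shape[1]:]=b
print(o.shape);cv2.imwrite('pics/crop2.png',o)
E
```

```text
7.5 [ 0.53182964 -0.27372605  0.14297983] [1.07150831e-03 8.64080460e-01 5.03352448e-01 3.51704528e-04] [-0.20099752 -0.31714141 -2.34569309]
cam [[ 0.87   0.477  0.127  0.511]
 [-0.493  0.842  0.22  -0.295]
 [-0.002 -0.254  0.967  0.422]
 [ 0.     0.     0.     1.   ]]
scene1 [260, 137, 16, 16, 192] [267.7 144.4] [ 0.4661 -0.371   0.039 ] [ 0.516  -0.2994  0.135 ]
scene1 [230, 138, 10, 10, 66] [233.5 142. ] [ 0.5448 -0.4691  0.039 ] [ 0.5873 -0.3882  0.135 ]
top1 [378, 204, 8, 12, 18] [380.1 209.3] [ 0.5407 -0.2453  0.039 ] [ 0.5329 -0.2311  0.135 ]
(390, 780, 3)
```

View pics/crop2.png

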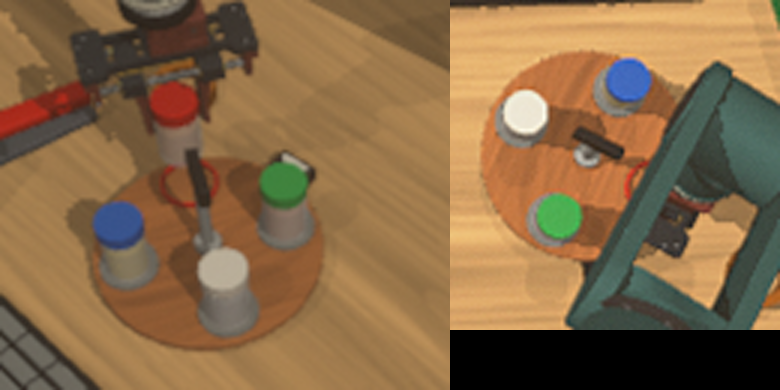

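Both views show the jar above the rim and clear of the handle. I'll make a small correction and lower it slowly.

Request:
{"op": "play_rows", "data": {"commands": [[0.2,-0.2,0,0],[0.2,-0.2,1,0],[0.2,-0.2,2,0],[0.2,-0.2,3,0],[0.2,-0.2,3.8,0],[0.2,-0.2,4.4,0],[0.2,-0.2,4.8,0],[0.2,-0.2,5.1,0],[0.2,-0.2,5.3,0],[0.2,-0.2,5.3,0],[0.2,-0.2,5.3,0]]}}

```text
time: 8.7
ee_pos: [0.5306, -0.2703, 0.0889]
eef_rot: [0.0, 0.864, 0.503, 0.0]
force: [0.7, -0.1, -1.1]
width: 0.0517
grasp_force: 20.0
```

Request:
{"op": "play_rows", "data": {"commands": [[0,0,0.1,0],[0,0,0.2,0],[0,0,0.3,0],[0,0,0.35,0],[0,0,0.4,0],[0,0,0.4,0]]}}

```text
time: 9.3
ee_pos: [0.5304, -0.2701, 0.0846]
eef_rot: [-0.0, 0.864, 0.503, -0.0]
force: [-0.2, -0.1, -2.1]
width: 0.0516
grasp_force: 20.0
```

Request:
{"op": "play_rows", "data": {"commands": [[0,0,0.05,0],[0,0,0.1,0],[0,0,0.15,0],[0,0,0.15,0],[0,0,0.15,0]]}}

```text
time: 9.8
ee_pos: [0.5306, -0.2703, 0.0837]
eef_rot: [0.0, 0.864, 0.503, 0.0]
force: [-0.5, 1.5, 6.0]
width: 0.0519
grasp_force: 20.0
```

Contact came at TCP z = 0.0837, which matches the seat floor (the rim would have stopped it about 7 mm higher). I'll release and retreat.

Request:
{"op": "play_rows", "data": {"commands": [[0,0,-0.05,0],[0,0,-0.05,0],[0,0,-0.05,0],[0,0,-0.05,0],[0,0,-0.05,0],[0,0,-0.05,0],[0,0,-0.05,0],[0,0,-0.05,0]], "fingers": 8}}

```text
time: 10.6
ee_pos: [0.5305, -0.2702, 0.0837]
eef_rot: [0.0, 0.864, 0.503, -0.0]
force: [0.3, -0.1, -0.5]
width: 0.0804
grasp_force: 0.0
```

Request:
{"op": "play_rows", "data": {"commands": [[0,0,-1,0],[0,0,-3,0],[0,0,-6,0],[0,0,-10,0],[0,0,-14,0],[0,0,-16.5,0],[-3,0,-17.5,0],[-6,0,-17.5,0],[-7,0,-17.5,0],[-7,0,-17.5,0],[-7,0,-17.5,0],[-7,0,-17.5,0]]}}

```text
time: 11.8
ee_pos: [0.4962, -0.3299, 0.2584]
eef_rot: [-0.0, 0.864, 0.504, 0.0]
force: [0.3, 0.5, 0.6]
width: 0.0799
grasp_force: 0.0
```

```bash
python3 - <<'E'
from h import *
s=r.read_state(); print(s['time'],s['ee_pos'],s['eef_rot'],s['width'],np.abs(s['joint_vel']).max())
snap('wrist','w3'); L=load('w3')
for nm,lo,hi,z in (('red',(0,150,60),(5,255,255),.117),('green',(50,90,60),(80,255,255),.117),('blue',(100,120,60),(125,255,255),.117),('white',(0,0,190),(180,40,255),.117),('black',(0,0,0),(180,255,60),.169)):
    for st,c,m in blobs(L,lo,hi,(0,0,640,250),120):
        e=cv2.minEnclosingCircle(np.argwhere(m)[:,::-1].astype(np.float32)); print(nm,st,c.round(1),np.round(e[0],1),round(e[1],1),onz(L,*e[0],z).round(4),dep(L,*c).round(3))
E
```

```text
11.8 [ 0.49621553 -0.32993279  0.25840904] [-4.72583294e-04  8.63865622e-01  5.03722104e-01  7.80793501e-05] 0.07991202995393043 0.0037188264295911614
red [288, 85, 58, 61, 2797] [316.5 115.1] [316.5 115.1] 30.4 [ 0.5306 -0.2714  0.117 ] [ 0.531 -0.271  0.116]
red [413, 214, 96, 36, 2228] [466.  234.2] [460.6 234.9] 47.6 [ 0.5987 -0.4428  0.117 ] [ 0.619 -0.481  0.055]
green [179, 0, 65, 45, 2308] [212.4  18.7] [209.6  13.9] 33.6 [ 0.4929 -0.1554  0.117 ] [ 0.493 -0.159  0.116]
green [493, 88, 147, 162, 6536] [561.1 155.4] [584.2 163.5] 93.3 [ 0.728  -0.4338  0.117 ] [ 0.744 -0.442  0.063]
green [532, 108, 108, 142, 9708] [598.2 193.4] [606.  178.5] 77.8 [ 0.7416 -0.458   0.117 ] [ 0.729 -0.467  0.119]
blue [389, 0, 64, 42, 2146] [418.8  17.4] [421.3  11.9] 32.9 [ 0.6485 -0.2418  0.117 ] [ 0.645 -0.244  0.116]
white [198, 106, 30, 29, 448] [213.4 117. ] [212.5 117.7] 16.9 [ 0.4473 -0.2268  0.117 ] [ 0.422 -0.213  0.02 ]
black [307, 0, 19, 37, 673] [316.   17.4] [316.   17.4] 19.6 [ 0.5627 -0.2136  0.169 ] [ 0.563 -0.214  0.169]
black [493, 0, 145, 65, 2465] [545.3  26.5] [565.    8.8] 72.5 [ 0.7156 -0.2941  0.169 ] [ 0.803 -0.315  0.017]
black [193, 89, 51, 53, 793] [219.  115.6] [218.2 114.9] 26.1 [ 0.4664 -0.2347  0.169 ] [ 0.429 -0.215  0.021]
black [525, 105, 115, 145, 558] [571.1 174.9] [601. 177.] 81.4 [ 0.7021 -0.4226  0.169 ] [ 0.723 -0.447  0.102]
black [225, 231, 16, 19, 182] [234.3 242.4] [232.5 240.4] 11.4 [ 0.4204 -0.3244  0.169 ] [ 0.466 -0.304  0.272]
black [390, 230, 16, 20, 178] [395.5 242.3] [397.5 239.9] 11.8 [ 0.5397 -0.3915  0.169 ] [ 0.534 -0.343  0.27 ]
```

View pics/w3.png

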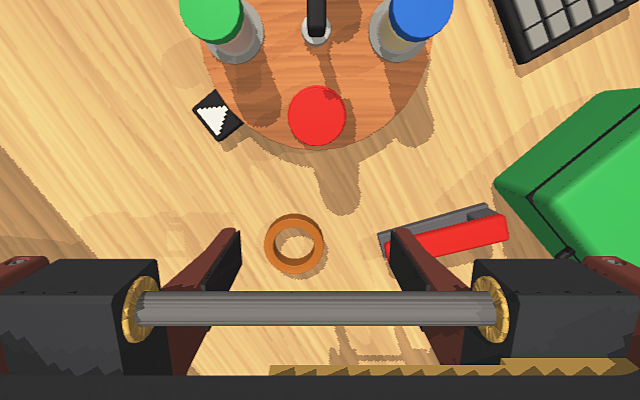

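The wrist view shows the red jar standing inside its rim at (316,115), which gives (0.5306,-0.2714). The handle points straight at it along column 316, so the axis is at about (0.574,-0.193) and the arrow near (0.422,-0.213). I'll go above the handle.

Request:
{"op": "play_rows", "data": {"commands": [[3,0,0,0],[7,0,0,0],[11,0,0,0],[14,0,0,0],[15.8,0,0,0],[15.8,0,0,0],[15.8,0,2,0],[15.8,0,3.5,0],[15.8,0,4.5,0],[15.8,0,4.5,0],[15.8,0,4.5,0],[15.8,0,4.5,0]]}}

```text
time: 13.05
ee_pos: [0.5742, -0.1942, 0.2145]
eef_rot: [0.001, 0.864, 0.503, 0.0]
force: [-0.6, -0.0, -0.2]
width: 0.0802
grasp_force: 0.0
```

```bash
python3 - <<'E'
from h import *
s=r.read_state(); print(s['time'],s['ee_pos'],s['eef_rot'],s['q'])
snap('wrist','w4'); L=load('w4')
for nm,lo,hi,z in (('green',(50,90,60),(80,255,255),.117),('blue',(100,120,60),(125,255,255),.117),('white',(0,0,190),(180,40,255),.117)):
    for st,c,m in blobs(L,lo,hi,(0,0,640,300),300):
        e=cv2.minEnclosingCircle(np.argwhere(m)[:,::-1].astype(np.float32)); print(nm,st,c.round(1),round(e[1],1),onz(L,*e[0],z).round(4))
# handle top by height
d=L['d']; v,u=np.mgrid[0:400,0:640]; f=200/np.tan(np.radians(float(L['fov']))/2)
C=np.stack([(u-L['c'][0])/f,-(v-L['c'][1])/f,-np.ones_like(u)],-1)*d[...,None]
W=C@L['pose'][:3,:3].T+L['pose'][:3,3]
m=(abs(W[...,2]-.169)<.004)&(np.hypot(W[...,0]-.574,W[...,1]+.193)<.05)&(L['im'].max(-1)<90)
p=W[m][:,:2]; print(m.sum(),(p.min(0)+p.max(0))/2,cv2.minAreaRect(p.astype(np.float32)*1000))
w=(W[...,2]<.03)&(W[...,2]>.014)&(L['im'].min(-1)>180)&(abs(W[...,0]-.425)<.04)
print('arrow',w.sum(),W[w].mean(0) if w.any() else 0)
E
```

```text
13.05 [ 0.57424982 -0.19422966  0.2145224 ] [6.36030641e-04 8.64153711e-01 5.03227449e-01 3.05939133e-04] [-4.39918207e-01  3.74033418e-01  1.50770858e+00 -2.29299046e-04
  1.25845606e+00  7.62890603e-02]
green [176, 167, 65, 63, 3149] [208.2 197.5] 32.5 [ 0.4988 -0.1485  0.117 ]
green [554, 225, 86, 42, 1928] [604.6 245.5] 43.9 [ 0.7639 -0.3558  0.117 ]
blue [388, 164, 65, 63, 3123] [420.1 195. ] 32.3 [ 0.6518 -0.2334  0.117 ]
white [280, 48, 67, 71, 3721] [312.6  83.2] 35.2 [ 0.6177 -0.1139  0.117 ]
1591 [ 0.57437495 -0.19291175] ((574.1846313476562, -193.025634765625), (59.17729568481445, 13.377260208129883), 60.93274688720703)
arrow 63 [ 0.41544108 -0.20111678  0.02105198]
```

View pics/w4.png

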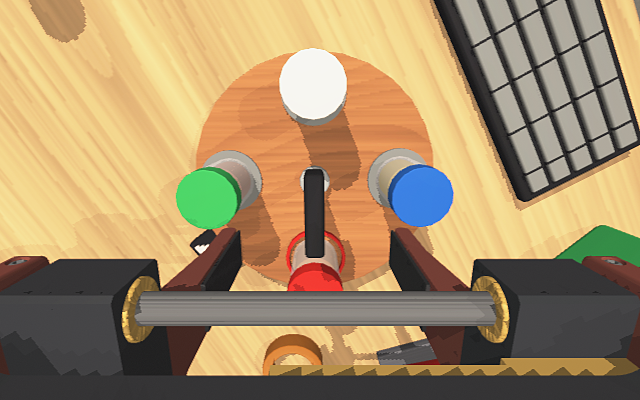

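Depth gives the handle top as a 59 x 13 mm bar centred at (0.574,-0.193) at 60.9°, lined up with the gripper. I'll descend and grip.

Request:
{"op": "play_rows", "data": {"commands": [[0.1,0,1.5,0],[0.1,0,3,0],[0.1,0,4.5,0],[0.1,0,5.8,0],[0.1,0,6.6,0],[0.1,0,7.1,0],[0.1,0,7.1,0],[0.1,0,7.1,0]]}}

```text
time: 13.9
ee_pos: [0.5747, -0.1929, 0.1431]
eef_rot: [0.0, 0.864, 0.503, 0.0]
force: [-0.7, -0.2, -0.7]
width: 0.0799
grasp_force: 0.0
```

Request:
{"op": "play_rows", "data": {"commands": [[0,0,0,0],[0,0,0,0],[0,0,0,0],[0,0,0,0],[0,0,0,0],[0,0,0,0],[0,0,0,0],[0,0,0,0],[0,0,0,0],[0,0,0,0],[0,0,0,0],[0,0,0,0],[0,0,0,0],[0,0,0,0]], "fingers": 0.5, "newtons": 25}}

```text
time: 15.3
ee_pos: [0.5744, -0.1928, 0.1427]
eef_rot: [0.0, 0.864, 0.503, 0.0]
force: [0.5, -0.7, -1.5]
width: 0.0139
grasp_force: 25.0
```

```bash
python3 - <<'E'
from h import *
A=np.array([.5742,-.193]); J=np.array([.5306,-.2714])
an=lambda p:np.degrees(np.arctan2(*(p-A)[::-1]))%360
print('jar',an(J),np.linalg.norm(J-A))
for n,b in(('w2',(180,60,250,130)),('w3',(180,80,250,150)),('top0',(360,232,385,250))):
    L=load(n)
    for st,c,m in blobs(L,(0,0,185),(180,50,255),b,20):
        p=onz(L,*c,.022)[:2]; print(n,st,p,an(p),np.linalg.norm(p-A))
E
```

```text
jar 240.92058179268076 0.08970797066035996
w2 [200, 78, 31, 31, 506] [ 0.42278131 -0.21316252] 187.5847386956292 0.15275518535507276
w3 [197, 106, 31, 29, 479] [ 0.4228382 -0.2130331] 187.53941728168783 0.1526817557972389
top0 [368, 238, 9, 8, 41] [ 0.42143672 -0.2119479 ] 187.0705368886254 0.15393389501997756
```

The handle is gripped (width 13.9 mm, 25 N). The jar stands at 240.9° and the arrow at 187.5°, so I need to turn 53.4° clockwise seen from above, a positive roll.

Request:
{"op": "play_rows", "data": {"commands": [[0,0,0,0.5],[0,0,0,1.5],[0,0,0,3],[0,0,0,5],[0,0,0,7.5],[0,0,0,10],[0,0,0,12.5],[0,0,0,15],[0,0,0,17.5],[0,0,0,20],[0,0,0,22.5],[0,0,0,25],[0,0,0,27],[0,0,0,28.5],[0,0,0,29.5],[0,0,0,30],[0,0,0,30],[0,0,0,30]]}}

```text
time: 17.1
ee_pos: [0.5743, -0.1927, 0.1427]
eef_rot: [-0.0, 0.965, 0.263, -0.0]
force: [0.5, -0.7, -0.9]
width: 0.0135
grasp_force: 25.0
```

Request:
{"op": "play_rows", "data": {"commands": [[0,0,0,0.5],[0,0,0,1.5],[0,0,0,3],[0,0,0,5],[0,0,0,7.5],[0,0,0,10],[0,0,0,12.5],[0,0,0,15],[0,0,0,17.5],[0,0,0,19.5],[0,0,0,21],[0,0,0,22],[0,0,0,22.8],[0,0,0,23.4],[0,0,0,23.4],[0,0,0,23.4],[0,0,0,23.4],[0,0,0,23.4]]}}

```text
time: 18.9
ee_pos: [0.5742, -0.1927, 0.1426]
eef_rot: [-0.0, 0.998, 0.061, -0.0]
force: [0.1, 0.5, -1.5]
width: 0.014
grasp_force: 25.0
```

```bash
python3 - <<'E'
from h import *
s=r.read_state(); print(s['time'],s['ee_pos'],s['eef_rot'],s['width'],s['grasp_force'],s['force'],s['torque'])
A=np.array([.5742,-.193])
an=lambda p:np.degrees(np.arctan2(*(p-A)[::-1]))%360
for n,b in(('scene',(200,110,340,230)),('top',(320,150,430,260)),('wrist',(0,0,640,300))):
    snap(n,n+'9'); L=load(n+'9')
    for nm,lo,hi,z in (('red',(0,150,90),(5,255,255),.117),('green',(50,90,60),(80,255,255),.117),('blue',(100,120,60),(125,255,255),.117),('white',(0,0,190),(180,40,255),.117)):
        for st,c,m in blobs(L,lo,hi,b,40):
            p=onz(L,*c,z); print(n,nm,st,p.round(3),'ang',an(p[:2]).round(1),np.linalg.norm(p[:2]-A).round(3),dep(L,*c).round(3))
a=cv2.resize(load('scene9')['im'][110:240,210:360,::-1],None,fx=3,fy=3,interpolation=cv2.INTER_CUBIC)
b=cv2.resize(load('top9')['im'][150:260,320:430,::-1],None,fx=3,fy=3,interpolation=cv2.INTER_CUBIC)
o=np.zeros((390,780,3),np.uint8); o[:,:450]=a;o[:330,450:]=b
cv2.imwrite('pics/crop9.png',o)
E
```

```text
18.9 [ 0.5742444  -0.19266674  0.14262386] [-7.03979933e-05  9.98110315e-01  6.14474171e-02 -9.43897003e-05] 0.014000782258979903 24.99114495352842 [ 0.08802061  0.49552807 -1.47336103] [ 0.1599127   0.0680611  -0.08993691]
scene red [200, 138, 40, 21, 310] [ 0.631 -0.419  0.117] ang 284.1 0.233 [ 0.608 -0.469  0.059]
scene green [200, 162, 5, 16, 46] [ 0.727 -0.383  0.117] ang 308.8 0.244 [ 0.705 -0.449  0.037]
scene green [292, 185, 15, 15, 194] [ 0.569 -0.099  0.117] ang 93.0 0.094 [ 0.572 -0.096  0.123]
scene blue [249, 159, 14, 13, 156] [ 0.592 -0.276  0.117] ang 282.2 0.085 [ 0.591 -0.277  0.115]
top red [360, 217, 20, 18, 206] [ 0.482 -0.2    0.117] ang 184.1 0.092 [ 0.482 -0.199  0.124]
top green [335, 196, 13, 15, 144] [ 0.56  -0.099  0.117] ang 98.6 0.095 [ 0.56  -0.099  0.122]
top white [357, 167, 8, 12, 52] [ 0.668 -0.168  0.117] ang 14.7 0.097 [ 0.668 -0.169  0.115]
wrist red [600, 201, 40, 67, 1273] [ 0.592 -0.385  0.117] ang 275.2 0.193 [ 0.573 -0.459  0.048]
wrist green [627, 0, 13, 102, 871] [ 0.692 -0.352  0.117] ang 306.5 0.198 [ 0.719 -0.446  0.012]
wrist green [128, 184, 91, 84, 5707] [ 0.567 -0.107  0.117] ang 94.7 0.087 [ 0.567 -0.106  0.116]
wrist blue [412, 184, 91, 84, 5700] [ 0.588 -0.279  0.117] ang 279.4 0.087 [ 0.588 -0.28   0.115]
wrist white [269, 23, 93, 100, 7266] [ 0.664 -0.182  0.117] ang 7.0 0.091 [ 0.664 -0.182  0.117]
wrist white [174, 170, 32, 14, 84] [ 0.599 -0.115  0.117] ang 72.5 0.081 [ 0.585 -0.095  0.061]
wrist white [391, 170, 36, 36, 176] [ 0.61  -0.241  0.117] ang 306.8 0.06 [ 0.597 -0.262  0.046]
wrist white [297, 182, 37, 19, 335] [ 0.6   -0.19   0.117] ang 7.6 0.026 [ 0.583 -0.192  0.044]
```

View pics/crop9.png

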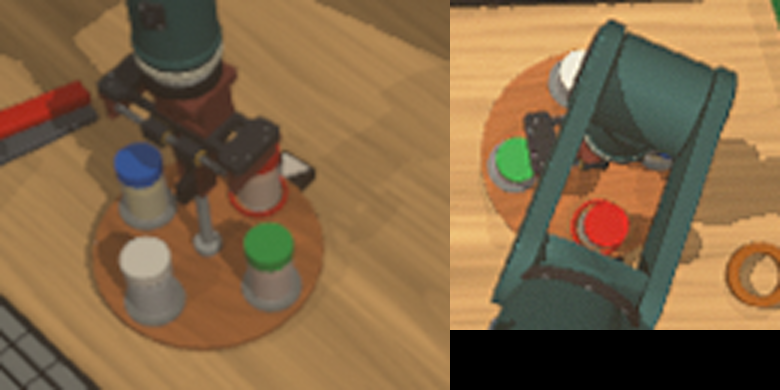

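The scene crop shows the red jar upright in its rim beside the white arrow. The wrist view puts the opposite white jar at 7.0°, so the red jar is at about 187°, against the arrow's 187.5°. The turntable is still and the handle is held at 25 N, so I'm handing in.

```bash
python3 -c "
from cell import r
print(r.job_done())"
```

```text
the job is handed in; nothing more can be done
None
```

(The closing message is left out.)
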